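# Slide open the piping-nozzle case in the bakery

### The arm

A 7-joint arm with a two-finger parallel gripper is mounted at the origin on the work surface. World frame = base frame: x ahead of the robot, y to its left, z up, the work surface at z = 0. Lengths are in mm, angles in rad, forces in N, time in s.
With the tool pointing down it reaches from about 400 to 875 mm from the base axis. Payload 6.5 kg.
Tool frame: the origin (TCP) lies midway between the tips of the shut fingers; the grasp point (between the pads) lies 19 mm behind it; z points along the fingers, y is the direction in which the jaws open and shut (so a half turn about z gives the same grasp; the last joint's range is limited). The gripper opens to 85 mm and grips with 20 to 120 N. Pads are 22 mm wide; open, the fingers measure 114 mm over their backs; the gripper's body (76 mm by 85 mm) begins 54 mm behind the grasp point. The pads swing forward as they close: fully open they stand 13 mm farther back than shut.
Start: joints at [1.142, 0.536, -0.004, 1.538, 0.003, 1.067, -0.071], TCP at [230.676, -607.683, 231.29] pointing down, gripper open.
Joint ranges: [-2.7, 2.7], [-0.37, 2.16], [-1.27, 1.26], [0.24, 2.4], [-1.31, 4.45], [0.19, 1.91], [-2.76, 2.76]. Speed limits (rad/s): [2.39, 2.39, 3.14, 3.14, 3.14, 3.14, 3.14].

### API

Orientations are given as a rotation vector (axis times angle).
In Python, from plant import observe, imaging, ticket, nets gives the robot as it stands.
- The arm moves only by the tool move_arm, never from a script. Its argument "increments" is one flat list of numbers, 7 for each row, row after row: the gripper's target within -1 to 1 (fully open at 1, half-way at 0, shut at -1), then the shift along the tool's x, y, z in units of 1000 mm (1.0 is 1000 mm), then the turn, a rotation vector about the tool's x, y, z in units of 2 pi rad (1.0 is 2 pi rad). A call has 1 to 20 rows; each row is the pose to reach, as a shift and turn from the pose commanded when the call began, along the tool's axes at that moment, turning the shorter way round; what a row does not reach only later rows make up. A row lasts 1/10 s, in which the tool goes at most 50 mm and 8.59 degrees, less where a joint would pass 70% of its speed; a pose out of reach is approached as far as the arm can. A call with a number of a shift or a turn outside -1 to 1 is refused whole. A call with a gripper value outside its range is refused whole. The fingers move at their own pace and stop on an object; the grip force is fixed at half the most. Time passes only in rows, so rows that repeat a pose let the fingers close. It gives the time, the measured TCP pose, the force and the opening at its end, in the units of the state.
- observe(): the state, without advancing time (a new reading comes with each control period).
- imaging.capture(name): name is "scene" or "top" or "wrist"; returns a dict with "color" (400x640x3 uint8, red, green, blue), "z_map" (400x640 float32, mm along the optical axis (not along the pixel's ray), 0 where there is no reading), "intrinsics" (3x3 intrinsics, pixels), "origin" and "rotation" of the camera in the world; the wrist camera has in their place "mount" (4x4, takes a point from camera to tool coordinates, whose origin is the TCP and whose axes are the flange's). Camera axes: x right, y down, z forward; pixel columns grow to the right and rows downward; lengths in mm; the calibration is good to about 2 mm. A picture is of the moment at which its call begins: read the wrist's pose just before it.
- ticket.job_done(): hands the job in, once; it reports no verdict.
Trained networks look in the newest picture that a camera, given by its name, has taken for a name from the list of things; names that differ only in an ending like _2 or _b are one class to them, and where a whole thing is asked for, a point or a joint stands for the part that bears it (a point fixed in the world has none). Each returns a list of dicts, best first, with "confidence" (0 to 1); they miss things now and then, are a little off and sometimes report something else, mostly with a low value. They report only what shows in the picture. A call takes as long as a camera call. They do not tell look-alikes from the thing itself.
- nets.recognise(camera, label): "position" ([x, y, z] in mm, in world coordinates, good to about 4 mm: the middle of the surface that is visible of it).
The state is a dict: "time": time; "q": joint angles; "qd": joint speeds; "joint_torque": joint torques, N m; "tool_pos": TCP position; "tool_rot": TCP orientation; "ft_force": force on the tool from outside, world axes, zero at the start; "torque": the same for the moment, N m; "grip_width": opening from 0.0 (shut) to 1.0 (fully open).
Only numpy, scipy, OpenCV 4.12 (cv2) and the standard library are available. Lean on these libraries where they do the work, as an engineer would, in place of code of your own. Each camera call takes 0.05 s, during which the arm holds its last target.

### The job

The baker needs nozzles from the piping-nozzle case with the orange release tab. Press the orange tab down and, with it down, slide that case's cover along its rails until it is fully open, then let go. Leave the case with the blue tab alone.

Things in the scene. Friction and masses are not known exactly. Their poses are not given: they have to be found in the camera images.
- tab_orange_top (a point): Top centre of the orange release tab, a block 36 mm (x) by 40 mm (y), top 65 mm above the bench, 10 mm above the white cover it rides on; on the cover's centre line. z up, x along the case; the cover opens towards -x, roughly towards the robot. On that side a black thumb bar on the cover, 60 mm wide, 10 mm above the tab, has its face 23 mm from the tab centre: push shut fingertips against it.
- cover_orange (a joint): How far the orange-tab case's cover has slid: 0 shut, 0.075 m fully open at its stop. Cover 170 x 97 mm in a grey case fixed to the bench, 111 mm wide over its aluminium rails (62 mm high). 1.5 N friction; stays where left. Teeth inside hold it within 2 mm of shut unless the tab is down, and catch again at 20 and 40 mm if the tab comes up; free past 55 mm.
- tab_orange (a joint): How far the orange tab is pressed down: 0 up, 0.008 m fully down. Sprung: 2 N to start it, about 7 N at 6 mm, 8.5 N at the bottom. The catch is free from about 4 mm down; 5 to 7 mm is a good depth. It sinks into the cover freely and springs back up when let go.
- tab_blue_top (a point): Top centre of the blue tab of a second case, alike in every size and in its axes; only its tab is blue. Not to be pressed or opened.
There are look-alikes about, which are no part of the job. What is shaped like the part that bears tab_orange_top but green is not meant.

How it is judged (in metres and radians):
On the way:
1. the orange tab is pressed down while its cover is still nearly shut (value of joint tab_orange above 0.003 m and value of joint cover_orange below 0.015 m), for 0.02 s.
At the end, for the whole second after the job is handed in: The cover with the orange tab is slid open by at least 62 of its 75 mm and at rest, its tab has sprung back up (within 2 mm), and the blue tab is within 4 mm of where it was (value of joint cover_orange above 0.062 m and velocity of joint cover_orange between -0.01 and 0.01 m/s and value of joint tab_orange below 0.002 m and distance of tab_blue_top from where it was at the start of the episode below 0.004 m); the robot touches nothing.
It fails at once if the blue tab is pressed or its cover moved (more than 4 mm) (distance of tab_blue_top from where it was at the start of the episode above 0.004 m).
It also fails if it takes over 29 s, if anything falls off the work surface, if the arm or the gripper's body presses on something with over 40 N, if the wrist force passes 120 N, or if a joint passes its speed limit or range.

## Working session

There is one attempt and no reset: what is moved stays moved. The work goes in short steps, Python scripts to look and compute and a tool call to move; the robot and the scene stay as the last step left them, time stands still between calls to the robot, and variables do not carry over. Pictures are saved under pics/ and viewed, and the job is handed in when it is done.

Besides the shell and the picture viewer there is one more tool, called after "Emit:" in YAML: its name, and indented under it one key for each argument. move_arm: Moves the arm, as the interface text tells. Its arguments: {"type":"object","properties":{"increments":{"type":"array"}},"required":["increments"]}

```bash
mkdir -p pics; ls; cat > h.py <<'E'
import numpy as np, cv2
from plant import observe, imaging, ticket, nets
from scipy.spatial.transform import Rotation as R
def cap(n,f):
    s=observe(); c=imaging.capture(n); cv2.imwrite('pics/'+f,c['color'][:,:,::-1])
    if 'mount' in c:
        T=np.eye(4);T[:3,:3]=R.from_rotvec(s['tool_rot']).as_matrix();T[:3,3]=s['tool_pos'];T=T@c['mount']
        c['rotation']=T[:3,:3];c['origin']=T[:3,3]
    return c
def world(c):
    K=np.array(c['intrinsics']);z=c['z_map'];v,u=np.indices(z.shape)
    p=np.stack([(u-K[0,2])/K[0,0]*z,(v-K[1,2])/K[1,1]*z,z],-1)
    return p@np.array(c['rotation']).T+np.array(c['origin'])
E
python3 - <<'E'
from h import *
for n in ['scene','top']:
    c=cap(n,n+'1.png'); np.savez(n+'1.npz',**c); print(n,np.round(c['origin']))
    for l in ['tab_orange_top','tab_blue_top','cover_orange']:
        for d in nets.recognise(n,l): print(l,np.round(d['position'],1),round(d['confidence'],2))
s=observe();print(s)
E
```

```text
pics
scene [1001.  415.  504.]
tab_orange_top [328.  198.3  70.1] 0.85
tab_orange_top [ 537.3 -272.5   63.4] 0.72
tab_blue_top [602.6 152.9  65. ] 0.58
cover_orange [307.1 198.   55.9] 0.61
top [ 319.  -14. 1003.]
tab_orange_top [ 533.4 -277.6   68.3] 0.88
tab_orange_top [314.5 193.2  66.3] 0.63
tab_blue_top [590.7 150.7  67.6] 0.78
cover_orange [ 509.1 -264.1   53.6] 0.78
cover_orange [283.9 200.9  50.9] 0.62
{'time': 0.4, 'q': array([ 1.1418119 ,  0.53650726, -0.00442271,  1.53804885,  0.00258133,
        1.06731937, -0.07121116]), 'qd': array([-2.20683575e-04,  1.70455295e-04, -5.66052472e-04, -6.05653427e-04,
        1.11389880e-04,  8.73268075e-05, -5.22721456e-04]), 'joint_torque': array([-1.30622902e-03, -5.82706153e+01,  1.04637098e+00, -2.59061855e+01,
        1.23415980e-02,  4.29667969e-03, -4.20877575e-05]), 'tool_pos': array([ 230.64440121, -607.58621384,  231.16195808]), 'tool_rot': array([-3.08977592e+00, -5.66748091e-01,  1.08877731e-04]), 'ft_force': array([-0.0584207 , -0.0592331 , -0.69448303]), 'torque': array([-0.05977427, -0.0082375 , -0.01565582]), 'grip_width': 0.9988180359682562}
```

View pics/scene1.png

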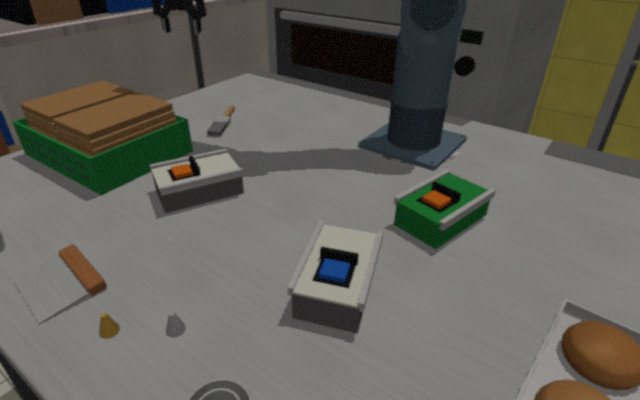

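View pics/top1.png

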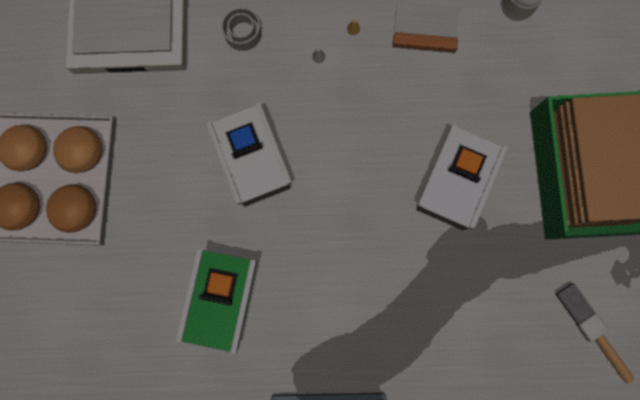

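The top view shows the white cover with the orange tab at pixel (468,162). The blue case is at (243,138), and the green-cover look-alike is at (219,286). In the scene view the target tab is at (183,170).

```bash
cat > m.py <<'E'
from h import *
def meas(c,near=(535,-275)):
    P=world(c);im=c['color'].astype(int);ok=(c['z_map']>0)
    hsv=cv2.cvtColor(c['color'],cv2.COLOR_RGB2HSV)
    d=np.hypot(P[...,0]-near[0],P[...,1]-near[1])
    o=ok&(d<60)&(hsv[...,0]<20)&(hsv[...,1]>150)&(hsv[...,2]>90)&(P[...,2]>50)
    p=P[o];print('orange n',len(p),'med',np.round(np.median(p,0),1),'mean',p.mean(0).round(1),'z pct',np.percentile(p[:,2],[5,50,95]).round(1))
    if len(p)>20:
        r=cv2.minAreaRect(p[p[:,2]>58][:,:2].astype(np.float32));print('rect',r)
    w=ok&(d<160)&(P[...,2]>45)&(P[...,2]<90)
    n,l=cv2.connectedComponents(w.astype(np.uint8));v,u=np.argwhere(o).mean(0).astype(int)
    q=P[l==l[v,u]];r=cv2.minAreaRect(q[:,:2].astype(np.float32));print('case',len(q),r)
    k=ok&(d<70)&(hsv[...,2]<45)&(P[...,2]>68)
    b=P[k];print('bar n',len(b),b.mean(0).round(1) if len(b) else '', np.percentile(b[:,2],[50,95]).round(1) if len(b) else '')
    if len(b)>8: print(cv2.minAreaRect(b[:,:2].astype(np.float32)))
E
python3 - <<'E'
from m import *
for n in ['top','scene']:
    c=dict(np.load(n+'1.npz'));print(n);meas(c)
E
```

```text
topTraceback (most recent call last):
  File "<stdin>", line 3, in <module>
  File "m.py", line 3, in meas
    P=world(c);im=c['color'].astype(int);ok=(c['z_map']>0)
  File "h.py", line 13, in world
    return p@np.array(c['rotation']).T+np.array(c['origin'])
           ~~~~~~~~~~~~~~~~~~~~~~~~~~~^~~~~~~~~~~~~~~~~~~~~~
ValueError: operands could not be broadcast together with shapes (400,640) (3,)
```

```bash
python3 - <<'E'
import numpy as np
c=np.load('top1.npz');print(c['rotation'],c['intrinsics'])
E
sed -i "s/    return p@.*/    r=np.array(c['rotation']);r=r if r.shape==(3,3) else R.from_rotvec(r).as_matrix()\n    return p@r.T+np.array(c['origin'])/" h.py
python3 - <<'E'
from m import *
for n in ['top','scene']:
    c=dict(np.load(n+'1.npz'));print(n);meas(c)
E
```

```text
[-2.10287981  2.15661625 -0.13831324] [[508.00176619   0.         318.6492648 ]
 [  0.         508.00176619 201.44880097]
 [  0.           0.           1.        ]]
top
orange n 393 med [ 534.7 -277.1   66. ] mean [ 534.8 -277.1   66. ] z pct [63.1 66.  68.6]
rect ((535.1402587890625, -277.25128173828125), (39.72350311279297, 36.22259521484375), 61.998931884765625)
case 5384 ((508.37548828125, -264.4404296875), (111.75180053710938, 171.36451721191406), 64.3426513671875)
bar n 183 [ 509.4 -263.2   75.2] [75.7 78.7]
((510.1906433105469, -263.55859375), (56.27438735961914, 11.054628372192383), 63.35133361816406)
scene
orange n 185 med [ 537.9 -270.1   66.8] mean [ 537.9 -272.    66.4] z pct [62.4 66.8 68.6]
rect ((535.9277954101562, -274.56231689453125), (41.26331329345703, 34.64134216308594), 65.06647491455078)
case 2608 ((507.05712890625, -262.9947509765625), (116.68083953857422, 170.94754028320312), 64.51287841796875)
bar n 63 [ 515.2 -257.7   75. ] [76.2 78.5]
((512.4365844726562, -262.0423583984375), (57.55946350097656, 6.19903039932251), 63.772308349609375)
```

```bash
cat > g.py <<'E'
from h import *
AX=np.array([np.cos(np.radians(-25.66)),np.sin(np.radians(-25.66)),0]);LAT=np.array([-AX[1],AX[0],0])
TAB=602*AX-17.5*LAT; 
def rel(target,yaw=None):
    s=observe();Rm=R.from_rotvec(s['tool_rot']).as_matrix()
    sh=Rm.T@(np.array(target)-s['tool_pos'])/1000
    print('TAB',TAB.round(1),'pos',s['tool_pos'].round(2),'F',s['ft_force'].round(2),'shift',sh.round(4))
    if yaw is not None:
        y=np.radians(yaw);X=np.array([np.cos(y),np.sin(y),0]);Z=np.array([0,0,-1.]);T=np.stack([X,np.cross(Z,X),Z],1)
        print('turn',(R.from_matrix(Rm.T@T).as_rotvec()/2/np.pi).round(5))
    return Rm
E
python3 - <<'E'
from g import *
c=dict(np.load('top1.npz'));P=world(c)
m=(P[...,0]>350)&(P[...,1]<-350)&(P[...,1]>-640)
print('box max z',np.percentile(P[m][:,2],99.5))
rel([*(TAB-8*AX)[:2],170],-25.66)
E
```

```text
box max z 135.62140146511177
TAB [ 535.1 -276.5    0. ] pos [ 230.64 -607.59  231.16] F [-0.06 -0.06 -0.69] shift [ 0.3966 -0.2073  0.0612]
turn [-4.0000e-05  2.0000e-05  1.2902e-01]
```

Emit:
move_arm:
  increments: [-1, 0.397, -0.207, 0, 0, 0, 0.129, -1, 0.397, -0.207, 0, 0, 0, 0.129, -1, 0.397, -0.207, 0, 0, 0, 0.129, -1, 0.397, -0.207, 0, 0, 0, 0.129, -1, 0.397, -0.207, 0, 0, 0, 0.129, -1, 0.397, -0.207, 0, 0, 0, 0.129, -1, 0.397, -0.207, 0, 0, 0, 0.129, -1, 0.397, -0.207, 0, 0, 0, 0.129, -1, 0.397, -0.207, 0, 0, 0, 0.129, -1, 0.397, -0.207, 0, 0, 0, 0.129, -1, 0.397, -0.207, 0, 0, 0, 0.129, -1, 0.397, -0.207, 0, 0, 0, 0.129, -1, 0.397, -0.207, 0.03, 0, 0, 0.129, -1, 0.397, -0.207, 0.06, 0, 0, 0.129, -1, 0.397, -0.207, 0.06, 0, 0, 0.129, -1, 0.397, -0.207, 0.06, 0, 0, 0.129]

```text
time: 2.0
tool_pos: [527.4, -274.7, 171.7]
tool_rot: [3.062, -0.701, -0.001]
ft_force: [0.2, 0.9, -0.5]
grip_width: 0.001
```

```bash
python3 - <<'E'
from m import *
from g import *
rel([*(TAB-8*AX)[:2],80],-25.66)
c=cap('wrist','w1.png');meas(c);print(nets.recognise('wrist','tab_orange_top'))
s=observe();print(s['time'],s['grip_width'])
E
```

```text
TAB [ 535.1 -276.5    0. ] pos [ 527.44 -274.65  171.66] F [ 0.21  0.86 -0.47] shift [-0.0003 -0.0017  0.0917]
turn [ 0.0001   0.00011 -0.00035]
orange n 2074 med [ 536.  -277.4   65.4] mean [ 535.8 -277.4   65.3] z pct [64.2 65.4 66.5]
rect ((535.196533203125, -277.00732421875), (39.60569763183594, 36.0068244934082), 64.06952667236328)
case 21321 ((507.8966979980469, -263.54364013671875), (111.44509887695312, 170.61973571777344), 64.21597290039062)
bar n 31967 [ 536.5 -277.6  237.7] [241.6 256.3]
((527.1375122070312, -275.3268127441406), (118.10611724853516, 41.126216888427734), 71.62653350830078)
[{'position': [538.7, -275.8, 63.7], 'confidence': 0.78}]
2.1 0.0024545348047825947
```

View pics/w1.png

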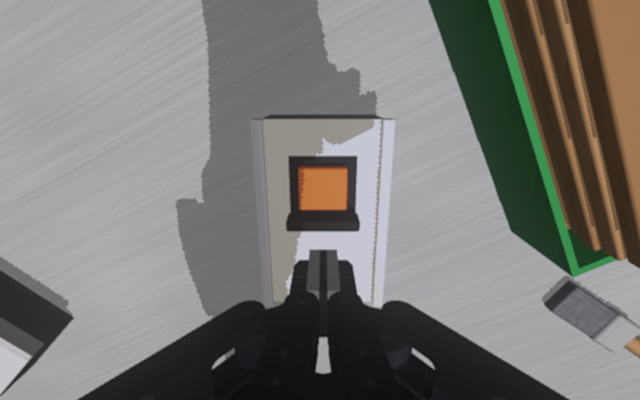

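The wrist view shows the orange tab at (325,188) with the bar below it at (323,220). All three views agree on the tab at (535,-277), z about 65. Going down to just above the tab.

Emit:
move_arm:
  increments: [-1, 0, -0.001, 0.04, 0, 0, 0, -1, 0, -0.001, 0.08, 0, 0, 0, -1, 0, -0.001, 0.098, 0, 0, 0, -1, 0, -0.001, 0.1, 0, 0, 0, -1, 0, -0.001, 0.1, 0, 0, 0, -1, 0, -0.001, 0.1, 0, 0, 0]

```text
time: 2.7
tool_pos: [530.3, -273.2, 73.4]
tool_rot: [3.062, -0.698, 0.006]
ft_force: [-0.8, -0.5, 0.3]
grip_width: -0.0
```

Emit:
move_arm:
  increments: [-1, 0, 0, 0.003, 0, 0, 0, -1, 0, 0, 0.006, 0, 0, 0, -1, 0, 0, 0.008, 0, 0, 0, -1, 0, 0, 0.008, 0, 0, 0, -1, 0, 0, 0.008, 0, 0, 0]

```text
time: 3.2
tool_pos: [529.4, -272.6, 63.7]
tool_rot: [3.063, -0.697, 0.002]
ft_force: [1.0, -0.3, 3.4]
grip_width: -0.002
```

Emit:
move_arm:
  increments: [-1, 0, 0.001, 0.002, 0, 0, 0, -1, 0, 0.001, 0.004, 0, 0, 0, -1, 0, 0.001, 0.004, 0, 0, 0, -1, 0, 0.001, 0.004, 0, 0, 0]

```text
time: 3.6
tool_pos: [529.3, -272.8, 59.7]
tool_rot: [-3.063, 0.696, -0.002]
ft_force: [2.0, 1.1, 6.9]
grip_width: -0.001
```

Emit:
move_arm:
  increments: [-1, -0.003, 0, 0, 0, 0, 0, -1, -0.006, 0, 0, 0, 0, 0, -1, -0.009, 0, 0, 0, 0, 0, -1, -0.012, 0, 0, 0, 0, 0, -1, -0.015, 0, 0, 0, 0, 0, -1, -0.015, 0, 0, 0, 0, 0]

```text
time: 4.2
tool_pos: [515.7, -266.3, 59.8]
tool_rot: [-3.063, 0.696, -0.003]
ft_force: [0.8, 1.8, 6.7]
grip_width: 0.001
```

```bash
python3 - <<'E'
from m import *
from g import *
s=observe();print(s['tool_pos'].round(2),s['ft_force'].round(2))
print('axial offset from initial tab',s['tool_pos']@AX-602,'lat',s['tool_pos']@LAT)
c=cap('wrist','w2.png')
E
```

```text
[ 515.73 -266.27   59.79] [0.83 1.82 6.69]
axial offset from initial tab -21.829515584318074 lat -16.682897037767418
```

View pics/w2.png

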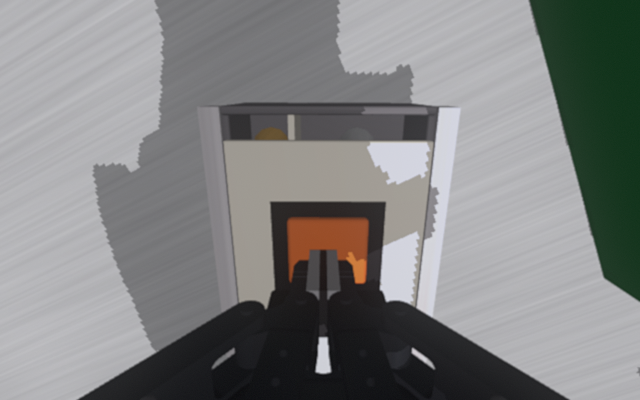

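The cover is opening: there is a gap at rows 113–140, and the tab is still held down under the fingertips. Continuing.

Emit:
move_arm:
  increments: [-1, -0.004, 0, 0, 0, 0, 0, -1, -0.008, 0, 0, 0, 0, 0, -1, -0.012, 0, 0, 0, 0, 0, -1, -0.016, 0, 0, 0, 0, 0, -1, -0.02, 0, 0, 0, 0, 0, -1, -0.024, 0, 0, 0, 0, 0, -1, -0.028, 0, 0, 0, 0, 0, -1, -0.032, 0, 0, 0, 0, 0, -1, -0.036, 0, 0, 0, 0, 0, -1, -0.04, 0, 0, 0, 0, 0, -1, -0.044, 0, 0, 0, 0, 0, -1, -0.048, 0, 0, 0, 0, 0, -1, -0.052, 0, 0, 0, 0, 0, -1, -0.055, 0, 0, 0, 0, 0, -1, -0.055, 0, 0, 0, 0, 0]

```text
time: 5.75
tool_pos: [466.1, -242.4, 59.7]
tool_rot: [-3.063, 0.696, -0.002]
ft_force: [1.5, 3.1, 6.5]
grip_width: -0.001
```

```bash
python3 - <<'E'
from m import *
from g import *
s=observe();print(s['tool_pos'].round(2),s['ft_force'].round(2),s['q'].round(2))
print('axial offset from initial tab',s['tool_pos']@AX-602,'lat',s['tool_pos']@LAT, 'radius',np.hypot(*s['tool_pos'][:2]))
c=cap('wrist','w3.png')
c=cap('scene','s3.png')
E
```

```text
[ 466.07 -242.35   59.69] [1.51 3.14 6.55] [ 0.37  0.59  0.03  1.98 -0.03  0.58 -1.59]
axial offset from initial tab -76.94618201501714 lat -16.630613506259806 radius 525.3171319176656
```

View pics/w3.png

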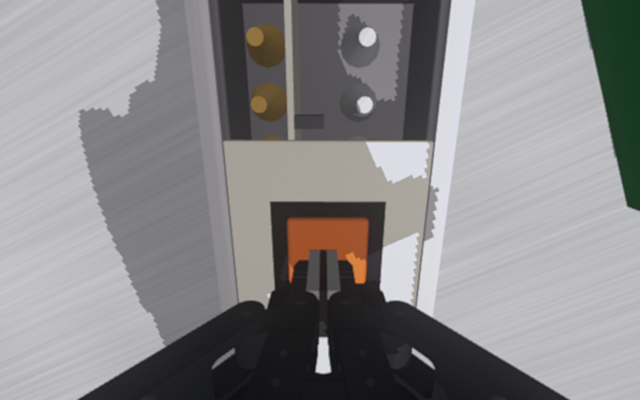

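Emit:
move_arm:
  increments: [-1, -0.002, 0, 0, 0, 0, 0, -1, -0.004, 0, 0, 0, 0, 0, -1, -0.006, 0, 0, 0, 0, 0, -1, -0.007, 0, 0, 0, 0, 0, -1, -0.007, 0, 0, 0, 0, 0]

```text
time: 6.35
tool_pos: [461.4, -240.2, 60.2]
tool_rot: [3.063, -0.696, 0.008]
ft_force: [3.9, 1.0, 5.9]
grip_width: 0.0
```

Emit:
move_arm:
  increments: [-1, -0.002, 0, 0, 0, 0, 0, -1, -0.003, 0, 0, 0, 0, 0, -1, -0.003, 0, 0, 0, 0, 0]

```text
time: 6.65
tool_pos: [458.9, -239.5, 60.3]
tool_rot: [3.062, -0.697, 0.009]
ft_force: [3.8, -1.2, 6.1]
grip_width: 0.004
```

```bash
python3 - <<'E'
from m import *
from g import *
s=observe();print(s['tool_pos'].round(2),s['ft_force'].round(2),s['ft_force']@AX)
print('axial offset from initial tab',s['tool_pos']@AX-602)
c=cap('wrist','w4.png');print(s['time'])
E
```

```text
[ 458.93 -239.53   60.29] [ 3.78 -1.2   6.09] 3.928749908963359
axial offset from initial tab -84.61166011556577
6.65
```

View pics/w4.png

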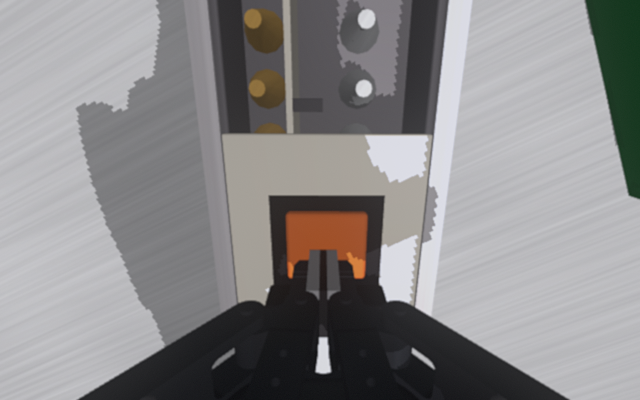

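The cover now holds still while the tip slips on the tab, so it is at its stop. The travel agrees: the offset went from -7 to about -82 mm. Lifting off.

Emit:
move_arm:
  increments: [-1, 0, 0, -0.008, 0, 0, 0, -1, 0, 0, -0.02, 0, 0, 0, -1, 0, 0, -0.06, 0, 0, 0, -1, 0, 0, -0.11, 0, 0, 0, -1, 0, 0, -0.14, 0, 0, 0, -1, 0, 0, -0.14, 0, 0, 0, -1, 0, 0, -0.14, 0, 0, 0]

```text
time: 7.4
tool_pos: [455.3, -238.4, 199.4]
tool_rot: [-3.063, 0.698, 0.001]
ft_force: [-0.2, -0.3, -0.3]
grip_width: -0.004
```

```bash
python3 - <<'E'
from m import *
from g import *
c=cap('wrist','w5.png');meas(c,(467,-244))
c=cap('scene','s5.png');meas(c,(467,-244))
print(nets.recognise('scene','tab_blue_top'))
s=observe();print(s['time'],s['ft_force'],s['tool_pos'])
E
```

```text
orange n 1769 med [ 468.1 -244.6   65.5] mean [ 467.8 -244.6   65.2] z pct [63.9 65.5 66.5]
rect ((467.78582763671875, -244.54905700683594), (39.568946838378906, 35.20522689819336), 64.19770812988281)
case 22294 ((474.79608154296875, -247.63992309570312), (111.40650939941406, 244.1002655029297), 64.1396255493164)
bar n 32362 [ 464.3 -241.4  265.2] [269.2 284. ]
((458.13470458984375, -239.96514892578125), (117.97222137451172, 35.25917434692383), 71.88175964355469)
orange n 167 med [ 470.8 -238.6   67.2] mean [ 470.6 -239.1   66.7] z pct [62.7 67.2 68.7]
rect ((469.06732177734375, -240.5755615234375), (38.490318298339844, 34.66792678833008), 65.08055114746094)
case 2917 ((473.5873718261719, -246.90638732910156), (117.85337829589844, 244.94631958007812), 64.34642028808594)
bar n 2402 [ 472.7 -216.4  314.2] [330.5 373.8]
((465.1185302734375, -235.06689453125), (70.24388885498047, 110.56204986572266), 10.432820320129395)
[{'position': [598.1, 154.9, 68.8], 'confidence': 0.59}]
7.55 [ 0.11185809 -0.56535529 -0.23101314] [ 454.7764203  -238.03679147  197.7589845 ]
```

View pics/w5.png

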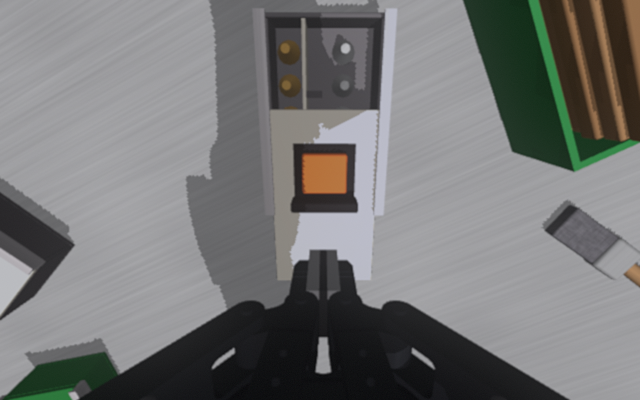

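View pics/s5.png

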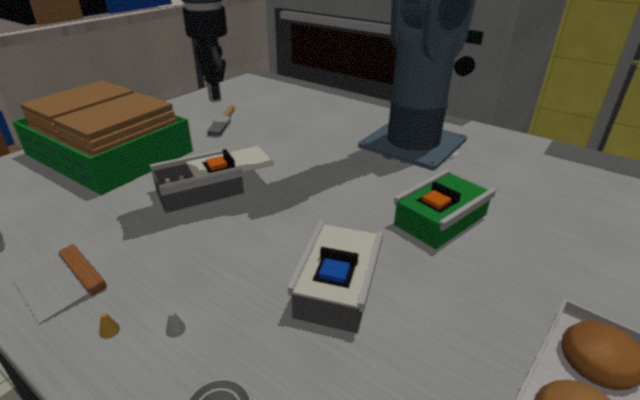

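The wrist view shows the cover fully back, with the orange tab at (325,175). Displacement is 74.8 mm, and the tab top reads z = 65.2, so it has sprung up. In the scene view the blue case at (336,270) is where it was.

```bash
python3 -c "
from plant import ticket;print(ticket.job_done())"
```

```text
the job is handed in; nothing more can be done
None
```

The orange-tab case is fully open and the job is handed in; the interface gives no verdict.

I pressed the orange tab of the white-covered case about 5.5 mm down (about 7 N) with shut fingertips. With it held down, I slid the cover to its stop and then lifted straight off.

- **Cover:** wrist-camera measurements before and after put the slide at 74.8 mm of 75 mm.
- **Tab:** its top is back at about 65 mm, so it has sprung up.
- **Robot:** the tool is about 130 mm above the tab with no contact force. The clock read about 7.6 s.
- **Blue case:** it looks unchanged in the scene picture. The network's position for the blue tab was 4.5 mm from its first scene reading along x. Its error is about 4 mm, and the robot never went near that case.

The scene camera placed the orange tab 2–4 mm from where the wrist camera did; I relied on the wrist and top views. The cover was carried by friction on the tab rather than by the thumb bar for most of the slide.

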